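# Gauge a pipette piston with the ratchet micrometer

### The arm

A 6-joint arm with a two-finger parallel gripper is mounted at the origin on the work surface. World frame = base frame: x ahead of the robot, y to its left, z up, the work surface at z = 0. Lengths are in m, angles in degrees, forces in N, time in s.
With the tool pointing down it reaches from about 0.4 to 0.825 m from the base axis. Payload 7 kg.
Tool frame: the origin (TCP) lies between the finger pads; the fingertips stand 19 mm ahead of it and the grasp point (between the pads) is the TCP; z points along the fingers, y is the line along which they close (so a half turn about z gives the same grasp; the last joint's range is limited). The gripper opens to 88 mm and grips with 3 to 60 N. Pads are 19 mm wide; open, the fingers measure 130 mm over their backs; the gripper's body (78 mm by 193 mm) begins 47 mm behind the grasp point.
Start: joints at [-50.644, 20.546, 0.682, 0, -70.136, -16.507], TCP at [0.262, -0.622, 0.246] pointing down, gripper open.
Joint ranges: [-176.03, 176.03], [-82.01, 121.73], [-58.28, 71.71], [-173.87, 95.51], [-174.79, -0.11], [-173.66, 173.66]. Speed limits (degrees/s): [136.94, 136.94, 172.46, 180, 180, 180].

### API

Orientations are given as [roll, pitch, yaw] about the fixed x, y, z axes, in that order (R = Rz(yaw) Ry(pitch) Rx(roll)).
In Python, from plant import r gives the robot as it stands. The module is installed in compiled form; this text tells all that it offers.
- The arm moves only by the shell command python3 -m pendant 'ROWS' [OPENING] [FORCE]. ROWS is JSON, a list of rows, each a list of 6 numbers: the shift along the tool's x, y, z in mm, then the turn, a rotation vector about the tool's x, y, z in rad. In form: [[tx, ty, tz, wx, wy, wz], ...]. A call has 1 to 20 rows; each row is the pose to reach, as a shift and turn from the pose commanded when the call began, along the tool's axes at that moment; what a row does not reach only later rows make up. A row lasts 1/8 s, in which the tool goes at most 62.5 mm and 10.7 degrees, less where a joint would pass 70% of its speed; a pose out of reach is approached as far as the arm can. A call with a gripper value outside its range is refused whole. OPENING is the finger opening in mm, from 0 to 87.6, set as the call begins (- or left out, the last holds). The fingers move at their own pace and stop on an object; FORCE is the grip in N (left out, the last holds). Time passes only in rows, so rows that repeat a pose let the fingers close. It gives the time, the measured TCP pose, the force, the opening and the grip force at its end, in the units of the state.
- r.get_state(): the state, without advancing time (a new reading comes with each control period).
- r.capture(name): name is "side" or "top"; returns the picture (400x640x3 uint8, red, green, blue); there is no depth.
- r.camera_params(name): a dict with "mtx" (3x3 intrinsics, pixels), "rvec" (rotation vector, rad) and "tvec" (3), from world to camera coordinates, as OpenCV has them. Camera axes: x right, y down, z forward; pixel columns grow to the right and rows downward; lengths in m; the calibration is good to about 2 mm. A picture is of the moment at which its call begins. camera_params takes no time and is no camera call.
- r.close_job(): hands the job in; it is judged then, once.
The state is a dict: "time_s": time; "joints": joint angles; "qd": joint speeds; "joint_torque": joint torques, N m; "tcp_pos": TCP position; "eef_rot": TCP orientation; "contact_force": force on the tool from outside, world axes, zero at the start; "moment": the same for the moment, N m; "gripper_width": finger opening in m; "gripper_force": force on a finger pad.
Only numpy, scipy, OpenCV 4.12 (cv2) and the standard library are available. Lean on these libraries where they do the work, as an engineer would, in place of code of your own. Each camera call takes 0.05 s, during which the arm holds its last target. There are 200 camera calls.

### The job

Check the thickest of the three pipette pistons for wear: take it from the rack, lay it in the guide of the bench micrometer and slide it along under the spindle until you feel its tip bear on the end stop, whose screw may be set nearer or farther; press it home gently, do not ram it. Then close the spindle on it by turning the ratchet knob at the very top clockwise, until the ratchet has slipped a good eighth of a turn, so that the piston is never squeezed harder than the ratchet allows. Leave the piston clamped there, and leave everything else in its place.

Things in the scene. Friction and masses are not known exactly. Their poses are not given: they have to be found in the camera images.
- piston: thickest of three pipette pistons: steel rod 8 mm thick, 77 mm out of a white collar (16 mm thick, 28 mm long, 20 mm flange at its rod end); 36 to 59 g, balances 42 mm from the origin. Origin: middle of the collar, on the axis (grip here, across the axis); x runs along the rod to the tip at 93 mm. Starts level in any of the rack's 3 places, axis 38 mm up, x roughly away from the robot
- piston_tip (a point): the centre of the flat free end of the thick piston's rod; axes as piston
- rack: grey plastic rack, fixed: base 80 x 170 x 8 mm, two combs across it (x = -30 and +14 mm of its frame, 6 mm thick, 43 mm high), each with notches 9.6 mm wide at y = -56, 0, 56 mm, floors 34 mm up. The pistons lie in them along the rack's x axis, their collars' middles overhanging the front at x = -52 mm. Origin: centre of the underside
- gauge: bench micrometer, vertical spindle, fixed to the bench. Origin on the spindle axis at bench level, z up, x from its open front to its column (the way the piston goes in). Grey base x -58..88, y +-55, 18 mm high. Steel anvil 26 mm wide, x -54..8, flat top 50 mm up. Column x 52..82, 125 mm high, with an arm (89..117 mm up) that carries the head: nose 13 mm thick from 76 mm up, boss 30 mm thick 88..118 mm up
- guide (a point): mouth of the guide on the anvil, on the rod's line: x = -54 mm of the gauge's frame, 54 mm up; axes as gauge. Two cheeks run from here to x = -8 mm, 12 mm apart, 5 mm above the anvil, with flared lips (22 mm apart at the top, 60 mm up). The 8 mm rod lies between them flat on the anvil, its axis 54 mm up. With the piston home its collar's middle is 21 to 33 mm in front of this point
- seat (a point): where the centre of the piston's tip comes to rest if the stop screw stands in the middle of its range: on the rod's line, x = 12 mm of the gauge's frame, 54 mm up; axes as gauge. The screw's face may stand up to 6 mm nearer to the guide or farther from it
- stop: the end stop: a dark steel bracket 22 mm wide, 46 to 64 mm up, that carries a hand-set stop screw 7.6 mm thick on the rod's line. Origin: middle of the bracket's front face, x = 24 mm of the gauge's frame. The screw's face stands 6 to 18 mm in front of it; its setting is not measured, it must be felt. Press on it with 2 to 8 N; over 12 N rams it. It does not yield
- spindle: the vertical steel spindle of the micrometer, 8 mm in diameter, does not turn. Origin: the centre of its flat lower face; at the start 2.2 to 3.8 mm above the top of an 8 mm rod lying on the anvil. It should press the piston with the ratchet's force only (about 19 N); more than 30 N means that the ratchet was bypassed
- thimble (a joint): turn of the thimble (plain steel sleeve with fine marks, 22 mm in diameter, 122 to 149 mm above the bench) in rad; grows clockwise seen from above and lowers the spindle, 10 mm per full turn; turns with 0.025 N m and stays where it is left
- ratchet (a joint): turn of the ratchet knob relative to the thimble, in rad: 0 at the start. The knob carries the thimble along, and this value stays, until the resisting torque reaches 0.055 N m (spindle closed on the piston); then the knob slips on the thimble and this value grows clockwise by the angle slipped. Backwards it does not slip at 0
- knob (a point): the middle of the ratchet knob: dark knurled cylinder, 16 mm in diameter, 24 mm tall, 152 to 176 mm above the bench, axis vertical, at the very top of the micrometer. It stays at this height as it turns. Pinch it from above, with the fingertips above its lower edge: just below it the wider thimble begins, which must not be gripped or turned
- piston_mid: the middle piston, rod 6 mm, collar 13 mm in diameter, 80 mm from the collar's middle to the tip, else like the thick one; stays in the rack. Frame as piston
- piston_thin: the thinnest piston, rod 4.4 mm, collar 11 mm in diameter, 74 mm from the collar's middle to the tip; stays in the rack. Frame as piston
- grease_pot: a small white pot with a grey lid, 34 mm in diameter, 26 mm high, between rack and micrometer; bystander. Origin: centre of the underside
- spanner: a flat open-ended spanner, 120 mm long, 8 mm high, nearer the robot; bystander. Origin: underside, middle
- pipette: the taken-apart pipette's white body lying down, 180 mm long, 30 mm high, beyond the rack and the micrometer; bystander. Origin: underside, middle
- tip_box: a box of pipette tips, 85 x 125 x 55 mm; bystander at the back left. Origin: centre of the underside
- tube_rack: a white rack of small tubes, 70 x 160 x 43 mm; bystander at the back right. Origin: centre of the underside
- reagent: an amber bottle, 60 mm in diameter, 125 mm high, far left; bystander. Origin: centre of the underside
- beaker: a glass beaker, 66 mm in diameter, 85 mm high, far right; bystander. Origin: centre of the underside
There are look-alikes about, which are no part of the job. Of the things like the gauge, leave any that is purple; of the rest the larger one is meant. Leave any blue look-alike of the piston alone.

How it is judged (in metres and radians):
On the way, in this order (a step that is already met when the one before it is completed fails the run):
1. the thick piston is in the guide (tilted no more than 0.1 rad) and its tip bears on the end stop with more than 1 N (x of piston_tip in the frame of seat between -0.0075 and 0.0075 m and y of piston_tip in the frame of seat between -0.003 and 0.003 m and z of piston_tip in the frame of seat below 0.005 m and angle between the x axis of piston and the x axis of gauge, either way round below 0.1 rad and contact force between piston and stop above 1 N), for 0.1 s.
2. the spindle has closed on the piston there and the ratchet knob has slipped at least 0.4 rad (x of piston_tip in the frame of seat between -0.0075 and 0.0075 m and y of piston_tip in the frame of seat between -0.003 and 0.003 m and z of piston_tip in the frame of seat below 0.002 m and angle between the x axis of piston and the x axis of gauge, either way round below 0.06 rad and contact force between spindle and piston above 3 N and value of joint ratchet above 0.4 rad), for 0.2 s.
At the end, for the whole second after the job is handed in: the thick piston lies at rest, level in the guide (axis within 0.06 rad of the gauge's x), its tip where the end stop can be (within 7.5 mm of the seat point along the guide, 3 mm across), clamped by the spindle with more than 3 N; the ratchet knob has slipped at least 0.4 rad on the thimble (all of step 2 and linear speed of piston below 0.01 m/s); the robot touches nothing.
It fails at once if the spindle is forced on the piston with more than 30 N (ratchet bypassed) (contact force between spindle and piston above 30 N).
It fails at once if the piston is rammed against the end stop with more than 12 N (contact force between piston and stop above 12 N).
It fails at once if another piston or a bystander is moved by more than 20 mm (distance of any of piston_mid, piston_thin, grease_pot, spanner, pipette, tip_box, tube_rack, reagent, beaker from where it was at the start of the episode above 0.02 m).
It also fails if it takes over 72 s, if anything falls off the work surface, if the arm or the gripper's body presses on something with over 40 N, if the wrist force passes 120 N, or if a joint passes its speed limit or range.

## Working session

There is one attempt and no reset: what is moved stays moved. The work goes in short steps, Python scripts to look and compute and a shell command to move; the robot and the scene stay as the last step left them, time stands still between calls to the robot, and variables do not carry over. Pictures are saved under pics/ and viewed, at most 10 in all, crops included, and the job is handed in when it is done.

```bash
mkdir -p pics
python3 - <<'E'
from plant import r
import cv2
for n in("side","top"):
    cv2.imwrite(f"pics/{n}0.png",r.capture(n)[...,::-1]); p=r.camera_params(n); print(n,p)
print(r.get_state())
E
```

```text
side {'mtx': array([[400.01971461,   0.        , 318.21579061],
       [  0.        , 400.01971461, 190.35746068],
       [  0.        ,   0.        ,   1.        ]]), 'rvec': array([ 0.25500019, -2.67896025,  1.48102466]), 'tvec': array([0.54422618, 0.16700994, 1.20135412])}
top {'mtx': array([[444.99701848,   0.        , 321.33085879],
       [  0.        , 444.99701848, 196.79157879],
       [  0.        ,   0.        ,   1.        ]]), 'rvec': array([ 2.20291857, -2.19023967,  0.09496324]), 'tvec': array([-0.04325098,  0.58562114,  1.4471796 ])}
{'time_s': 0.1, 'joints': array([-5.06432671e+01,  2.05874167e+01,  6.40119200e-01, -1.99685738e-02,
       -7.01360442e+01, -1.65078390e+01]), 'qd': array([ 0.04841482, -0.00368379,  0.13715467,  0.20724422, -0.06330933,
        0.04486436]), 'joint_torque': array([-1.52619908e-03, -5.84163344e+01,  2.93750453e+01,  7.01546609e+00,
        1.01287573e-02, -7.40154110e-05]), 'tcp_pos': array([ 0.26194632, -0.62165813,  0.2447167 ]), 'eef_rot': array([ 1.79914759e+02, -5.68467368e-03, -1.57157901e+02]), 'contact_force': array([-0.90945682, -0.27421056, -0.52111549]), 'moment': array([0.04333331, 0.001593  , 0.03090839]), 'gripper_force': 0.0, 'gripper_width': 0.08776435196928707}
```

View pics/top0.png

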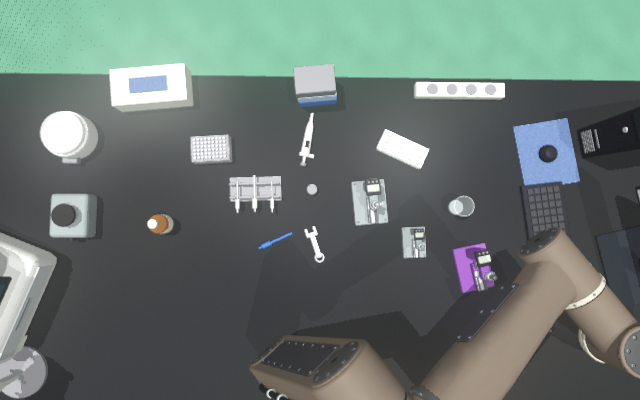

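View pics/side0.png

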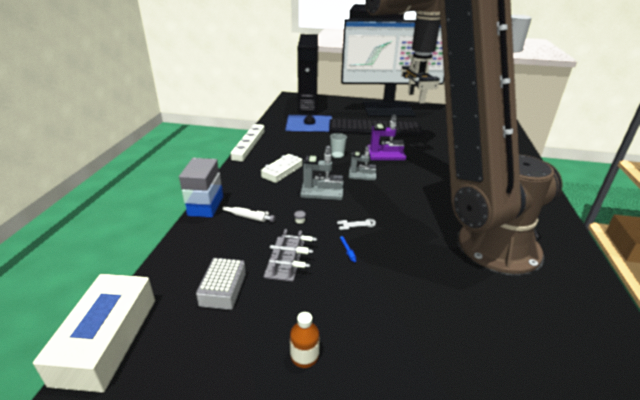

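The top view shows the rack around (255,190) with three white collars near y≈208, and the larger grey gauge at (370,203). The small look-alike is at (414,243) and the purple one at (475,268). I'll zoom in on the rack and the gauge.

Run:
```python
import cv2,numpy as np
t=cv2.imread("pics/top0.png");s=cv2.imread("pics/side0.png")
a=cv2.resize(t[170:232,222:290],(0,0),fx=5.8,fy=5.8,interpolation=cv2.INTER_CUBIC)
b=cv2.resize(t[170:232,340:408],(0,0),fx=5.8,fy=5.8,interpolation=cv2.INTER_CUBIC)
cv2.imwrite("pics/c1.png",np.hstack([a,b]))
a=cv2.resize(s[222:290,255:325],(0,0),fx=5.6,fy=5.6,interpolation=cv2.INTER_CUBIC)
b=cv2.resize(s[138:206,290:360],(0,0),fx=5.6,fy=5.6,interpolation=cv2.INTER_CUBIC)
cv2.imwrite("pics/c2.png",np.hstack([a,b]))
```

```text
(no output)
```

View pics/c1.png

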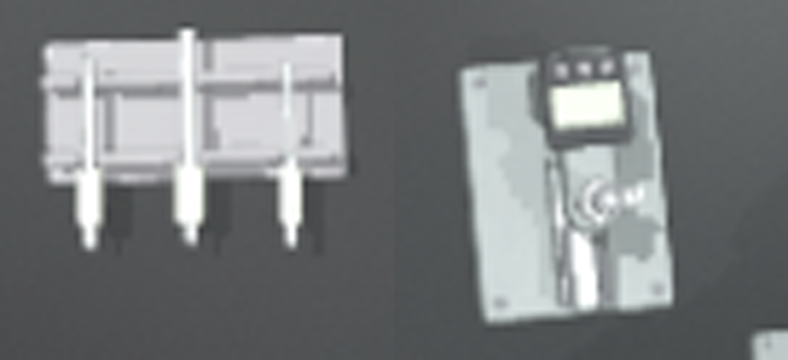

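View pics/c2.png

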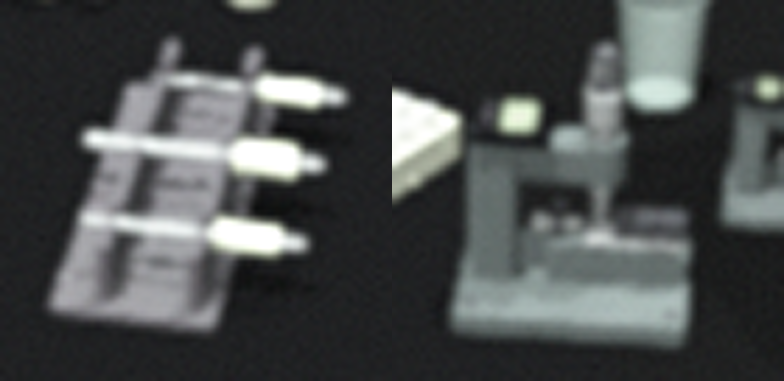

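The thick piston is the middle one: its rod is the longest and thickest, with its tip at crop (186,30) and collar at about (190,198). The gauge base corners are clear. I'll fit the poses with the calibration.

```bash
cat > h.py <<'E'
import numpy as np,cv2
from scipy.optimize import least_squares
from plant import r
P={n:r.camera_params(n) for n in("side","top")}
def proj(n,X):
    p=P[n];return cv2.projectPoints(np.float64(X).reshape(-1,1,3),p["rvec"],p["tvec"],p["mtx"],None)[0][:,0]
def ray(n,uv,z):
    p=P[n];R=cv2.Rodrigues(p["rvec"])[0];c=-R.T@p["tvec"];d=R.T@np.linalg.inv(p["mtx"])@[uv[0],uv[1],1];return c+d*(z-c[2])/d[2]
def w(pose,L):
    L=np.atleast_2d(L);a=pose[2];return L@np.array([[np.cos(a),np.sin(a),0],[-np.sin(a),np.cos(a),0],[0,0,1]])+[pose[0],pose[1],0]
def fit(obs,x0):
    f=lambda q:np.concatenate([(proj(n,w(q,L))-uv).ravel() for n,uv,L in obs])
    s=least_squares(f,x0,x_scale=[.01,.01,.05],loss="soft_l1");return s.x,f(s.x).reshape(-1,2)
E
python3 - <<'E'
from h import *
T=lambda u,v:((u+.5)/5.8+221.5,(v+.5)/5.8+169.5)
G=lambda u,v:((u-394+.5)/5.8+339.5,(v+.5)/5.8+169.5)
SR=lambda u,v:((u+.5)/5.6+254.5,(v+.5)/5.6+221.5)
SG=lambda u,v:((u-392+.5)/5.6+289.5,(v+.5)/5.6+137.5)
np.set_printoptions(precision=4,suppress=True)
g=[("top",G(460,68),(.088,.055,.018)),("top",G(648,52),(.088,-.055,.018)),("top",G(672,303),(-.058,-.055,.018)),("top",G(487,321),(-.058,.055,.018)),
("side",SG(455,318),(.088,.055,.018)),("side",SG(688,328),(-.058,.055,.018)),("side",SG(604,45),(0,0,.176)),("side",SG(690,242),(-.054,.013,.05))]
for s in([g],[g[:4]],[g[4:]]):
    q,e=fit(s[0],[.65,-.1,.1]);print("gauge",q,np.degrees(q[2]));print(e)
k=[("top",T(44,44),(.04,.085,.008)),("top",T(342,35),(.04,-.085,.008)),("top",T(347,176),(-.04,-.085,.008)),("top",T(47,182),(-.04,.085,.008)),
("side",SR(50,308),(.04,.085,.008)),("side",SR(215,325),(-.04,.085,.008)),]
pp=[("top",T(186,30),(.093,0,.038)),("top",T(190,198),(0,0,.038)),("side",SR(86,139),(.093,0,.038)),("side",SR(262,160),(0,0,.038))]
for n,o in(("rack",k),("racktop",k[:4]),("rackside",k[4:])):
    q,e=fit(o,[.65,.3,0.]);print(n,q,np.degrees(q[2]));print(e); print("piston by rack",w(q,(-.052,0,.038)))
for o in(pp,pp[:2],pp[2:]):
    q,e=fit(o,[.65,.3,0.]);print("piston",q,np.degrees(q[2]));print(e)
E
```

```text
gauge [ 0.5572 -0.2001  0.0993] 5.688160815247982
[[-0.3688 -0.3734]
 [ 0.1375 -0.6491]
 [ 0.5606 -0.0811]
 [-0.6668 -0.046 ]
 [ 0.185  -1.2811]
 [ 0.4266 -0.58  ]
 [ 1.1533  0.9471]
 [-0.2629  0.6045]]
gauge [ 0.5562 -0.2004  0.0983] 5.632024377621774
[[-0.2624 -0.1106]
 [ 0.2482 -0.3548]
 [ 0.6292  0.2209]
 [-0.6027  0.2241]]
gauge [ 0.5597 -0.1982  0.147 ] 8.420504018425902
[[-0.0154 -0.3937]
 [ 0.3804 -0.7706]
 [ 0.3131  1.1153]
 [-0.8782  0.4288]]
rack [0.614  0.1806 0.0266] 1.5224582259440453
[[-0.0917 -0.5306]
 [-0.2026  0.0433]
 [-0.6951 -0.2835]
 [-0.4237 -0.2786]
 [ 0.5478 -1.0566]
 [ 0.5159 -0.3891]]
piston by rack [[0.5621 0.1792 0.038 ]]
racktop [0.6132 0.1794 0.0342] 1.9572461048599492
[[ 0.1705 -0.0736]
 [ 0.0544  0.1137]
 [-0.2539 -0.2172]
 [ 0.0236  0.1769]]
piston by rack [[0.5612 0.1777 0.038 ]]
rackside [0.6171 0.1836 0.0554] 3.173684020296316
[[-0.1101 -0.0369]
 [ 0.1096  0.0269]]
piston by rack [[0.5652 0.1807 0.038 ]]
piston [0.5645 0.1789 0.0334] 1.9151345961578636
[[-0.195  -0.7005]
 [-0.3636 -1.172 ]
 [ 0.3768 -0.1029]
 [ 1.6082 -0.1962]]
piston [0.5615 0.1777 0.0388] 2.2204296477734093
[[ 0.0071  0.2352]
 [-0.0074 -0.2331]]
piston [0.5671 0.1809 0.0129] 0.7373423608792931
[[-0.5448 -0.2042]
 [ 0.5389  0.1477]]
```

The views agree to about 2–3 mm. The piston is at roughly (0.563, 0.178) with yaw 2°, and the gauge at roughly (0.557, -0.200) with yaw 5.7°. Next I'll work out the first move, to above the piston.

```bash
cat >> h.py <<'E'
from scipy.spatial.transform import Rotation as Ro
def go(x,y,z,yaw):
    s=r.get_state();R=Ro.from_euler("xyz",s["eef_rot"],degrees=True);T=Ro.from_euler("xyz",[180,0,yaw],degrees=True)
    print("shift mm",np.round(R.inv().apply(np.array([x,y,z])-s["tcp_pos"])*1e3,1),"turn",np.round((R.inv()*T).as_rotvec(),3))
    print(s["time_s"],s["tcp_pos"].round(4),s["eef_rot"].round(2),"F",s["contact_force"].round(2),"w",round(s["gripper_width"],4),s["gripper_force"])
E
python3 -c "
from h import *
go(.5625,.1783,.14,-178)"
```

```text
shift mm [-587.5  620.4  105.6] turn [ 0.001 -0.     0.364]
0.1 [ 0.2619 -0.6217  0.2447] [ 1.7991e+02 -1.0000e-02 -1.5716e+02] F [-0.91 -0.27 -0.52] w 0.0878 0.0
```

```bash
python3 -m pendant '[[-587,620,0,0,0,0.364],[-587,620,0,0,0,0.364],[-587,620,0,0,0,0.364],[-587,620,0,0,0,0.364],[-587,620,0,0,0,0.364],[-587,620,0,0,0,0.364],[-587,620,0,0,0,0.364],[-587,620,0,0,0,0.364],[-587,620,0,0,0,0.364],[-587,620,0,0,0,0.364],[-587,620,0,0,0,0.364],[-587,620,0,0,0,0.364],[-587,620,0,0,0,0.364],[-587,620,0,0,0,0.364],[-587,620,105,0,0,0.364],[-587,620,105,0,0,0.364],[-587,620,105,0,0,0.364],[-587,620,105,0,0,0.364]]' 36 20
python3 -c "
from h import *
go(.5625,.1783,.14,-178)
t=r.capture('top');s=r.capture('side')
f=lambda a:cv2.resize(a[...,::-1],(390,390),interpolation=cv2.INTER_CUBIC)
cv2.imwrite('pics/c3.png',np.hstack([f(t[160:230,222:292]),f(s[210:290,250:330])]))
print(proj('top',w([.5625,.1783,.035],[(0,0,.038),(.093,0,.038)])),proj('side',w([.5625,.1783,.035],[(0,0,.038),(.093,0,.038)])))
"
```

```text
time_s: 2.35
tcp_pos: [0.5633, 0.1776, 0.1422]
eef_rot: [180.0, 0.1, -178.0]
contact_force: [0.3, -0.3, 1.0]
gripper_width: 0.036
gripper_force: 0.0
shift mm [0.8 0.8 2.2] turn [0.    0.002 0.   ]
2.35 [0.5633 0.1776 0.1422] [ 1.7998e+02  1.0000e-01 -1.7799e+02] F [ 0.27 -0.26  0.96] w 0.036 0.0
[[254.16247673 203.17475987]
 [253.59552517 174.6768573 ]] [[303.74062517 249.91691442]
 [271.06758961 246.29486707]]
```

View pics/c3.png

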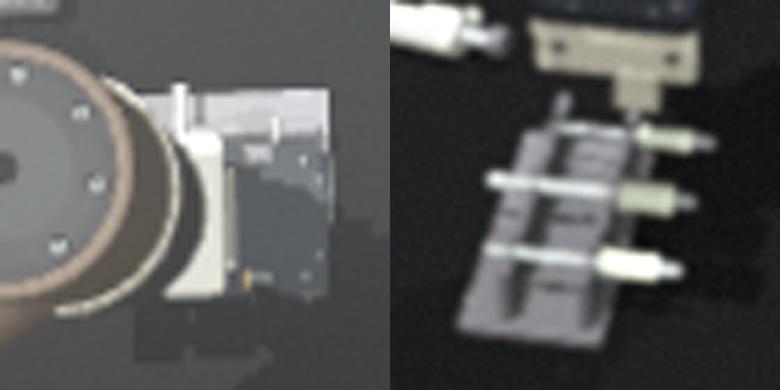

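The gripper stands above the middle piston, and its visible finger at crop (635,95) lines up with the collar at (645,200). Now I'll descend and grasp.

```bash
python3 -m pendant '[[0,0,30,0,0,0],[0,0,60,0,0,0],[0,0,80,0,0,0],[0,0,95,0,0,0],[0,0,103,0,0,0],[0,0,103,0,0,0]]' 36 20
python3 -m pendant '[[0,0,0,0,0,0],[0,0,0,0,0,0],[0,0,0,0,0,0],[0,0,0,0,0,0],[0,0,0,0,0,0]]' 0 20
```

```text
time_s: 3.2
tcp_pos: [0.5625, 0.1773, 0.0378]
eef_rot: [180.0, 0.0, -178.0]
contact_force: [-0.0, -0.3, 0.2]
gripper_width: 0.0359
gripper_force: 0.0
time_s: 3.82
tcp_pos: [0.5628, 0.1779, 0.038]
eef_rot: [180.0, 0.1, -178.0]
contact_force: [-0.5, 3.6, 1.4]
gripper_width: 0.0154
gripper_force: 19.9
```

The width of 15.4 mm matches the thick collar. I'll lift straight up.

```bash
python3 -m pendant '[[0,0,-10,0,0,0],[0,0,-30,0,0,0],[0,0,-60,0,0,0],[0,0,-90,0,0,0],[0,0,-105,0,0,0],[0,0,-112,0,0,0],[0,0,-112,0,0,0],[0,0,-112,0,0,0]]' - 25
python3 -c "
from h import *
go(.43,0,.15,-174.35);go(.43,-.2128,.15,-174.35)"
```

```text
time_s: 4.82
tcp_pos: [0.5617, 0.177, 0.1484]
eef_rot: [-179.9, -0.1, -178.0]
contact_force: [-0.5, -0.1, -0.9]
gripper_width: 0.0154
gripper_force: 24.9
shift mm [ 137.8 -172.3   -1.2] turn [-0.001 -0.002 -0.064]
4.825 [0.5617 0.177  0.1484] [-1.7995e+02 -1.0000e-01 -1.7802e+02] F [-0.53 -0.15 -0.87] w 0.0154 24.874381721019745
shift mm [ 145.1 -385.    -1. ] turn [-0.001 -0.002 -0.064]
4.825 [0.5617 0.177  0.1484] [-1.7995e+02 -1.0000e-01 -1.7802e+02] F [-0.53 -0.15 -0.87] w 0.0154 24.874381721019745
```

```bash
python3 -m pendant '[[45,-30,0,0,0,0],[80,-70,0,0,0,0],[115,-115,0,0,0,0],[138,-172,0,0,0,-0.064],[140,-225,0,0,0,-0.064],[142,-280,0,0,0,-0.064],[144,-335,0,0,0,-0.064],[145,-370,0,0,0,-0.064],[145,-385,0,0,0,-0.064],[145,-385,0,0,0,-0.064],[145,-385,0,0,0,-0.064],[145,-385,0,0,0,-0.064]]'
python3 -c "
from h import *
go(.444,-.2114,.11,-174.35)
t=r.capture('top');s=r.capture('side')
f=lambda a:cv2.resize(a[...,::-1],(390,390),interpolation=cv2.INTER_CUBIC)
cv2.imwrite('pics/c4.png',np.hstack([f(t[165:245,335:415]),f(s[130:210,285:365])]))
"
```

```text
time_s: 6.32
tcp_pos: [0.4308, -0.2117, 0.1496]
eef_rot: [180.0, 0.0, -174.3]
contact_force: [-0.9, 1.2, -0.6]
gripper_width: 0.0148
gripper_force: 24.9
shift mm [-13.1  -1.1  39.6] turn [0.    0.    0.002]
6.325 [ 0.4308 -0.2117  0.1496] [ 180.      0.   -174.26] F [-0.87  1.23 -0.56] w 0.0148 24.872699081897736
```

View pics/c4.png

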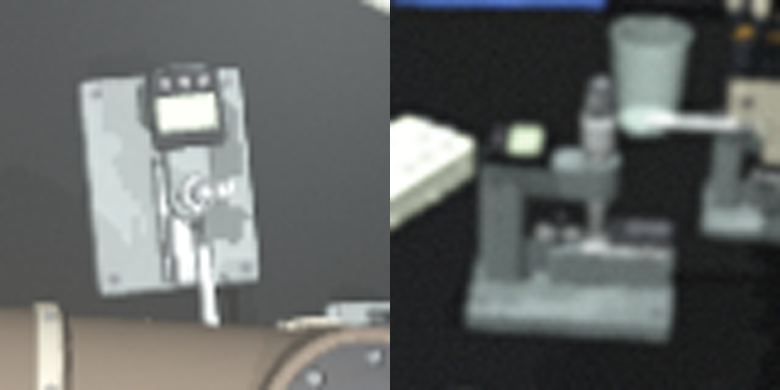

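The rod is visible in the top crop, running from tip (203,238) to (213,322). The anvil mouth is near (181,280). I'll back-project both.

```bash
python3 -c "
from h import *
np.set_printoptions(precision=4,suppress=True)
T=lambda u,v:(335+(u+.5)/4.875-.5,165+(v+.5)/4.875-.5)
a=ray('top',T(203,238),.15);b=ray('top',T(212,318),.15);print('rod',a,b,np.degrees(np.arctan2(*(a-b)[1::-1])))
s=lambda u,v:(285+(u+.5)/4.875-.5,130+(v+.5)/4.875-.5)
print('tip side',ray('side',s(652,118),.15))
q=[.5565,-.2003,np.radians(5.65)]
inv=lambda n,L:((proj(n,w(q,L))-([335,165] if n=='top' else [285,130])+.5)*4.875-.5)+([0,0] if n=='top' else [390,0])
L=[(-.054,.013,.05),(-.054,-.013,.05),(-.054,.011,.06),(-.054,-.011,.06),(-.008,.011,.06),(0,0,.176),(0,0,.149),(0,0,.12)]
print(inv('top',L));print(inv('side',L))
print('expected tip',w([.4308,-.2117,np.radians(5.74)],(.093,0,.15)),inv('top',[[0,0,0]]))
"
```

```text
rod [ 0.5281 -0.2026  0.15  ] [ 0.479 -0.208  0.15 ] 6.261538039595474
tip side [ 0.2535 -0.2642  0.15  ]
[[166.5576 282.6763]
 [205.5686 279.0085]
 [171.4979 282.2534]
 [204.7374 279.1282]
 [164.4802 212.5473]
 [205.1528 189.7817]
 [198.8723 192.0475]
 [192.4018 194.3818]]
[[673.3879 252.5323]
 [674.4123 234.3763]
 [674.1873 239.1835]
 [675.0479 223.9193]
 [610.3357 235.5229]
 [605.4804  82.6904]
 [604.2038 117.5057]
 [602.8622 154.0926]]
expected tip [[ 0.5233 -0.2024  0.15  ]] [[168.3015 203.0764]]
```

```bash
python3 -c "
import cv2,numpy as np
t=cv2.imread('pics/top0.png')[190:230,352:392]
s=cv2.imread('pics/side0.png')[150:195,310:350]
cv2.imwrite('pics/c5.png',np.hstack([cv2.resize(t,(400,400),interpolation=cv2.INTER_NEAREST),cv2.resize(s,(356,400),interpolation=cv2.INTER_NEAREST)]))"
```

```text
(no output)
```

View pics/c5.png

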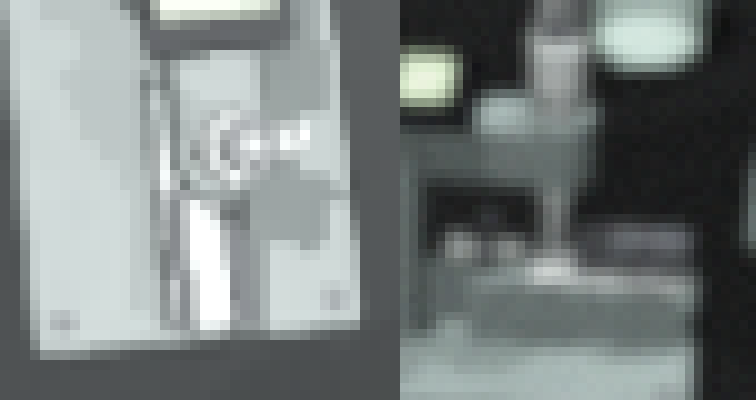

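The guide strip between the cheeks is centred at about px (372.5,222), within about 1 mm of the fit, and the rod's lateral position agrees too. I'll lower it into the flared guide short of the spindle, in stages.

```bash
python3 -m pendant '[[-10,-1,0,0,0,0],[-10,-1,30,0,0,0],[-10,-1,60,0,0,0],[-10,-1,78,0,0,0],[-10,-1,78,0,0,0],[-10,-1,78,0,0,0]]'
python3 -m pendant '[[0,0,4,0,0,0],[0,0,8,0,0,0],[0,0,12,0,0,0],[0,0,15,0,0,0],[0,0,15,0,0,0],[0,0,15,0,0,0]]'
python3 -c "
from h import *
go(.441,-.2117,.054,-174.35)"
```

```text
time_s: 7.18
tcp_pos: [0.4417, -0.2126, 0.0722]
eef_rot: [-180.0, 0.0, -174.3]
contact_force: [0.4, -0.2, -0.2]
gripper_width: 0.015
gripper_force: 24.9
time_s: 7.92
tcp_pos: [0.4409, -0.2126, 0.0566]
eef_rot: [-180.0, -0.0, -174.3]
contact_force: [0.5, 0.1, 0.6]
gripper_width: 0.0149
gripper_force: 24.9
shift mm [-0.2  0.8  2.6] turn [-0. -0.  0.]
7.925 [ 0.4409 -0.2126  0.0566] [-180.     -0.   -174.34] F [0.51 0.11 0.57] w 0.0149 24.872759878635406
```

```bash
python3 -m pendant '[[0,1,1,0,0,0],[0,1,1,0,0,0]]'; python3 -m pendant '[[0,0,1,0,0,0],[0,0,1,0,0,0]]';python3 -m pendant '[[0,0,0.6,0,0,0],[0,0,0.6,0,0,0],[0,0,0.6,0,0,0]]'
```

```text
time_s: 8.18
tcp_pos: [0.4407, -0.2115, 0.0556]
eef_rot: [180.0, 0.0, -174.3]
contact_force: [0.6, -0.9, -0.9]
gripper_width: 0.0151
gripper_force: 24.9
time_s: 8.43
tcp_pos: [0.4407, -0.2116, 0.0545]
eef_rot: [180.0, -0.0, -174.3]
contact_force: [0.5, 0.3, -0.1]
gripper_width: 0.0151
gripper_force: 24.9
time_s: 8.8
tcp_pos: [0.4407, -0.2116, 0.054]
eef_rot: [-180.0, 0.0, -174.3]
contact_force: [-0.2, -0.4, -0.5]
gripper_width: 0.0153
gripper_force: 24.9
```

```bash
python3 -m pendant '[[0,0,0.7,0,0,0],[0,0,0.7,0,0,0],[0,0,0.7,0,0,0]]'; python3 -m pendant '[[0,0,0.7,0,0,0],[0,0,0.7,0,0,0],[0,0,0.7,0,0,0]]'
python3 -c "
from h import *
t=r.capture('top');s=r.capture('side')
f=lambda a:cv2.resize(a[...,::-1],(390,390),interpolation=cv2.INTER_CUBIC)
cv2.imwrite('pics/c6.png',np.hstack([f(t[175:235,345:405]),f(s[145:195,305:355])]))
"
```

```text
time_s: 9.18
tcp_pos: [0.4407, -0.2116, 0.0533]
eef_rot: [-180.0, -0.0, -174.3]
contact_force: [-0.1, 0.8, 0.4]
gripper_width: 0.0153
gripper_force: 24.9
time_s: 9.55
tcp_pos: [0.4407, -0.2116, 0.0526]
eef_rot: [-180.0, 0.0, -174.3]
contact_force: [0.3, -0.1, 1.0]
gripper_width: 0.015
gripper_force: 24.9
```

View pics/c6.png

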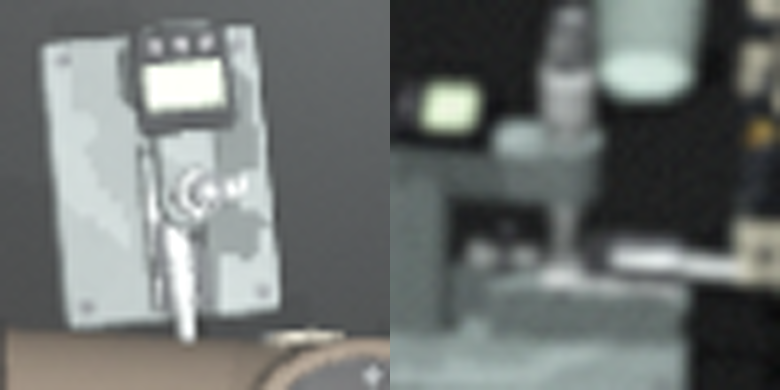

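The rod lies between the cheeks, with its tip just short of the spindle at side crop (610,257). I'll advance 18 mm, then ease the grip so that slip limits the push.

```bash
python3 -m pendant '[[-3,0,0,0,0,0],[-6,0,0,0,0,0],[-9,0,0,0,0,0],[-12,0,0,0,0,0],[-15,0,0,0,0,0],[-18,0,0,0,0,0],[-18,0,0,0,0,0],[-18,0,0,0,0,0]]'; python3 -m pendant '[[0,0,0,0,0,0],[0,0,0,0,0,0],[0,0,0,0,0,0]]' 0 8
```

```text
time_s: 10.65
tcp_pos: [0.4593, -0.2098, 0.0527]
eef_rot: [-180.0, 0.1, -174.3]
contact_force: [0.6, 0.4, 3.2]
gripper_width: 0.0153
gripper_force: 24.9
time_s: 11.02
tcp_pos: [0.4586, -0.2098, 0.0525]
eef_rot: [-180.0, -0.0, -174.3]
contact_force: [0.7, -0.4, 0.7]
gripper_width: 0.0154
gripper_force: 8.0
```

```bash
python3 -m pendant '[[-0.8,0,0,0,0,0],[-1.6,0,0,0,0,0],[-2.4,0,0,0,0,0],[-3.2,0,0,0,0,0],[-4,0,0,0,0,0],[-4.8,0,0,0,0,0],[-5.6,0,0,0,0,0]]' 0 5
for i in 1; do python3 -c "
from plant import r
print(r.get_state()['contact_force'],r.get_state()['moment'])"; done; python3 -m pendant '[[-0.5,0,0,0,0,0],[-1,0,0,0,0,0],[-1.5,0,0,0,0,0],[-2,0,0,0,0,0]]'
```

```text
time_s: 11.9
tcp_pos: [0.4642, -0.2092, 0.0525]
eef_rot: [-180.0, -0.0, -174.3]
contact_force: [-1.1, -0.2, 0.3]
gripper_width: 0.0157
gripper_force: 5.0
[-1.14741057 -0.19375848  0.28632165] [-0.01414845  0.23624794  0.00960236]
time_s: 12.4
tcp_pos: [0.4662, -0.209, 0.0526]
eef_rot: [180.0, -0.0, -174.3]
contact_force: [-0.3, -0.5, 0.9]
gripper_width: 0.0156
gripper_force: 5.0
```

```bash
python3 -m pendant '[[-0.5,0,0,0,0,0],[-1,0,0,0,0,0],[-1.5,0,0,0,0,0]]'
```

```text
time_s: 12.78
tcp_pos: [0.4677, -0.2089, 0.0526]
eef_rot: [180.0, -0.0, -174.3]
contact_force: [-0.2, -0.9, 1.7]
gripper_width: 0.0156
gripper_force: 5.0
```

```bash
python3 -m pendant '[[-0.5,0,0,0,0,0],[-1,0,0,0,0,0],[-1.5,0,0,0,0,0]]'
```

```text
time_s: 13.15
tcp_pos: [0.4692, -0.2087, 0.0526]
eef_rot: [-180.0, -0.0, -174.3]
contact_force: [-0.8, 0.9, 0.8]
gripper_width: 0.016
gripper_force: 5.0
```

```bash
python3 -m pendant '[[-0.5,0,0,0,0,0],[-1,0,0,0,0,0],[-1.5,0,0,0,0,0]]'
```

```text
time_s: 13.52
tcp_pos: [0.4707, -0.2086, 0.0526]
eef_rot: [180.0, 0.0, -174.3]
contact_force: [-0.2, 0.2, 1.3]
gripper_width: 0.0157
gripper_force: 5.0
```

```bash
python3 -m pendant '[[-0.5,0,0,0,0,0],[-1,0,0,0,0,0],[-1.5,0,0,0,0,0]]'
```

```text
time_s: 13.9
tcp_pos: [0.4722, -0.2084, 0.0526]
eef_rot: [180.0, -0.0, -174.3]
contact_force: [-1.1, -1.0, 0.8]
gripper_width: 0.0159
gripper_force: 5.0
```

```bash
python3 -m pendant '[[-0.5,0,0,0,0,0],[-1,0,0,0,0,0],[-1.5,0,0,0,0,0]]'
```

```text
time_s: 14.28
tcp_pos: [0.4737, -0.2083, 0.0526]
eef_rot: [-180.0, 0.0, -174.3]
contact_force: [-1.4, 0.3, 2.0]
gripper_width: 0.0158
gripper_force: 5.0
```

```bash
python3 -m pendant '[[-0.5,0,0,0,0,0],[-1,0,0,0,0,0]]'
```

```text
time_s: 14.52
tcp_pos: [0.4747, -0.2082, 0.0526]
eef_rot: [180.0, 0.0, -174.3]
contact_force: [-0.8, -0.2, 1.0]
gripper_width: 0.0157
gripper_force: 5.0
```

```bash
python3 -m pendant '[[-0.5,0,0,0,0,0],[-1,0,0,0,0,0]]'
```

```text
time_s: 14.78
tcp_pos: [0.4756, -0.2081, 0.0526]
eef_rot: [-180.0, -0.0, -174.3]
contact_force: [-1.0, -0.3, 0.8]
gripper_width: 0.016
gripper_force: 5.0
```

```bash
python3 -m pendant '[[-0.5,0,0,0,0,0],[-1,0,0,0,0,0]]'
```

```text
time_s: 15.02
tcp_pos: [0.4762, -0.208, 0.0525]
eef_rot: [180.0, -0.0, -174.3]
contact_force: [-2.9, -0.7, 2.3]
gripper_width: 0.0155
gripper_force: 5.0
```

```bash
python3 -m pendant '[[-0.5,0,0,0,0,0],[-1,0,0,0,0,0]]'
```

```text
time_s: 15.28
tcp_pos: [0.4764, -0.2079, 0.0522]
eef_rot: [180.0, -0.1, -174.4]
contact_force: [-6.0, -1.0, 2.6]
gripper_width: 0.0155
gripper_force: 5.0
```

The tip is bearing on the stop with about 6 N. I'll hold briefly, then relax the push and release.

```bash
python3 -m pendant '[[0,0,0,0,0,0],[0,0,0,0,0,0],[0,0,0,0,0,0]]'
```

```text
time_s: 15.65
tcp_pos: [0.4764, -0.2079, 0.0522]
eef_rot: [180.0, -0.1, -174.4]
contact_force: [-5.4, -1.9, 2.6]
gripper_width: 0.0159
gripper_force: 5.0
```

Now I'll release and rise clear.

```bash
python3 -m pendant '[[0,0,0,0,0,0],[0,0,0,0,0,0],[0,0,0,0,0,0],[0,0,0,0,0,0],[0,0,-10,0,0,0],[0,0,-40,0,0,0],[0,0,-90,0,0,0],[0,0,-140,0,0,0],[0,0,-185,0,0,0],[0,0,-185,0,0,0],[0,0,-185,0,0,0],[0,0,-185,0,0,0]]' 34
python3 -c "
from h import *
print(r.get_state()['joints'])
go(.5567,-.2003,.237,-94);go(.5567,-.2003,.176,-4)
t=r.capture('top');s=r.capture('side')
f=lambda a:cv2.resize(a[...,::-1],(390,390),interpolation=cv2.INTER_CUBIC)
cv2.imwrite('pics/c7.png',np.hstack([f(t[175:235,345:405]),f(s[145:195,305:355])]))
"
```

```text
time_s: 17.15
tcp_pos: [0.4769, -0.2078, 0.2366]
eef_rot: [180.0, -0.1, -174.3]
contact_force: [-0.3, 0.1, 0.1]
gripper_width: 0.0341
gripper_force: 0.0
[-1.91892101e+00  6.35524507e+00 -1.93425256e+01 -1.63709024e-02
 -6.44109676e+01 -8.24209954e+01]
shift mm [-80.1  -0.4  -0.6] turn [ 2.000e-03 -1.000e-03 -1.402e+00]
17.15 [ 0.4769 -0.2078  0.2366] [ 1.7997e+02 -1.1000e-01 -1.7435e+02] F [-0.33  0.15  0.11] w 0.0341 0.0
shift mm [-80.2  -0.4  60.4] turn [ 3.000e-03  1.000e-03 -2.973e+00]
17.15 [ 0.4769 -0.2078  0.2366] [ 1.7997e+02 -1.1000e-01 -1.7435e+02] F [-0.33  0.15  0.11] w 0.0341 0.0
```

View pics/c7.png

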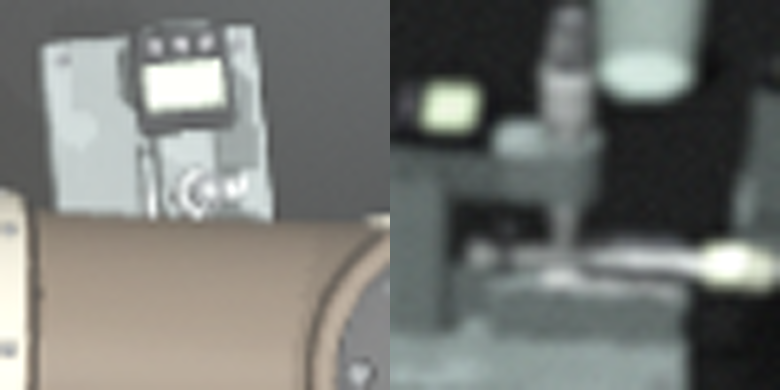

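The piston lies in the guide under the spindle, collar out at side crop (735,265). I'll move above the knob and pre-rotate counter-clockwise.

```bash
python3 -m pendant '[[-40,0,0,0,0,-0.18],[-80,0,0,0,0,-0.36],[-80,0,0,0,0,-0.54],[-80,0,0,0,0,-0.72],[-80,0,0,0,0,-0.9],[-80,0,0,0,0,-1.08],[-80,0,0,0,0,-1.26],[-80,0,0,0,0,-1.4],[-80,0,0,0,0,-1.4]]' 34 20
python3 -m pendant '[[0,0,0,0,0,-0.18],[0,0,0,0,0,-0.36],[0,0,0,0,0,-0.54],[0,0,0,0,0,-0.72],[0,0,0,0,0,-0.9],[0,0,0,0,0,-1.08],[0,0,0,0,0,-1.26],[0,0,0,0,0,-1.44],[0,0,0,0,0,-1.57],[0,0,0,0,0,-1.57],[0,0,0,0,0,-1.57]]'
python3 -c "
from h import *
print(r.get_state()['joints'])
go(.5567,-.2003,.1765,-4)
s=r.capture('side');t=r.capture('top')
f=lambda a:cv2.resize(a[...,::-1],(390,390),interpolation=cv2.INTER_CUBIC)
cv2.imwrite('pics/c8.png',np.hstack([f(s[110:170,300:360]),f(s[145:195,305:355])]))
"
```

```text
time_s: 18.38
tcp_pos: [0.557, -0.2, 0.2367]
eef_rot: [179.9, -0.0, -94.2]
contact_force: [-0.7, 0.0, -0.3]
gripper_width: 0.0342
gripper_force: 0.0
time_s: 19.75
tcp_pos: [0.5572, -0.2, 0.2373]
eef_rot: [-180.0, 0.0, -4.4]
contact_force: [0.1, -0.3, 0.1]
gripper_width: 0.034
gripper_force: 0.0
[-8.45115419e-01  1.31242607e+01 -1.08435017e+01 -2.50016146e-03
 -6.60574788e+01  8.64197563e+01]
shift mm [-0.4  0.3 60.8] turn [-0.     0.    -0.007]
19.75 [ 0.5572 -0.2     0.2373] [-1.80e+02  3.00e-02 -4.43e+00] F [ 0.13 -0.33  0.13] w 0.034 0.0
```

View pics/c8.png

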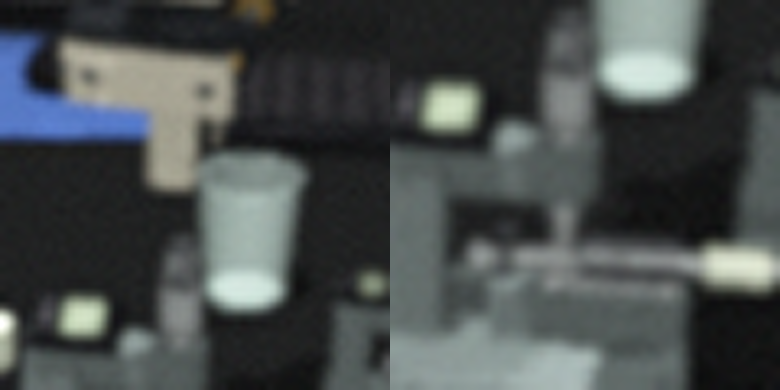

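The finger tip at (172,190) hangs right above the knob at (182,240). I'll descend and pinch it.

```bash
python3 -m pendant '[[0,0,20,0,0,0],[0,0,35,0,0,0],[0,0,48,0,0,0],[0,0,60,0,0,0],[0,0,60,0,0,0],[0,0,60,0,0,0]]' 34 20
python3 -m pendant '[[0,0,0,0,0,0],[0,0,0,0,0,0],[0,0,0,0,0,0],[0,0,0,0,0,0]]' 0 15
```

```text
time_s: 20.6
tcp_pos: [0.5575, -0.2001, 0.1779]
eef_rot: [180.0, -0.0, -4.2]
contact_force: [0.2, 0.2, -0.6]
gripper_width: 0.034
gripper_force: 0.0
time_s: 21.1
tcp_pos: [0.5575, -0.1995, 0.1779]
eef_rot: [-180.0, -0.0, -4.2]
contact_force: [0.3, 5.3, 3.5]
gripper_width: 0.016
gripper_force: 15.0
```

```bash
python3 -m pendant '[[0,-0.6,0,0,0,0],[0,-0.6,0,0,0,0]]'; python3 -m pendant '[[0,0,0,0,0,0.12],[0,0,0,0,0,0.24],[0,0,0,0,0,0.36],[0,0,0,0,0,0.48],[0,0,0,0,0,0.6],[0,0,0,0,0,0.72],[0,0,0,0,0,0.84],[0,0,0,0,0,0.96],[0,0,0,0,0,1.08],[0,0,0,0,0,1.2]]' - 20; python3 -c "
from plant import r
print(r.get_state()['moment'])"
```

```text
time_s: 21.35
tcp_pos: [0.5575, -0.1994, 0.1779]
eef_rot: [180.0, -0.0, -4.2]
contact_force: [-0.6, 3.3, 4.4]
gripper_width: 0.0154
gripper_force: 15.0
time_s: 22.6
tcp_pos: [0.5571, -0.1999, 0.1779]
eef_rot: [180.0, -0.0, -73.1]
contact_force: [-1.4, 1.4, 5.9]
gripper_width: 0.0154
gripper_force: 20.0
[0.52102309 0.77124642 0.0115813 ]
```

```bash
python3 -m pendant '[[0,0,0,0,0,0.12],[0,0,0,0,0,0.24],[0,0,0,0,0,0.36],[0,0,0,0,0,0.48],[0,0,0,0,0,0.6],[0,0,0,0,0,0.72],[0,0,0,0,0,0.84],[0,0,0,0,0,0.96],[0,0,0,0,0,1.08],[0,0,0,0,0,1.2]]'; python3 -c "
from plant import r
print(r.get_state()['moment'])"
python3 -m pendant '[[0,0,0,0,0,0.12],[0,0,0,0,0,0.24],[0,0,0,0,0,0.36],[0,0,0,0,0,0.48],[0,0,0,0,0,0.6]]'; python3 -c "
from plant import r
print(r.get_state()['moment'])"
python3 -m pendant '[[0,0,0,0,0,0.12],[0,0,0,0,0,0.24],[0,0,0,0,0,0.36],[0,0,0,0,0,0.48],[0,0,0,0,0,0.6]]'; python3 -c "
from plant import r
print(r.get_state()['moment'],r.get_state()['joints'])"
```

```text
time_s: 23.85
tcp_pos: [0.5565, -0.1997, 0.1779]
eef_rot: [180.0, -0.1, -141.9]
contact_force: [-4.1, 3.8, 7.2]
gripper_width: 0.0154
gripper_force: 20.0
[1.25660314 1.45414443 0.07441496]
time_s: 24.48
tcp_pos: [0.5565, -0.1994, 0.1779]
eef_rot: [180.0, -0.1, -176.3]
contact_force: [-4.7, 5.7, 8.2]
gripper_width: 0.0149
gripper_force: 20.0
[1.80527819 1.53238572 0.06956499]
time_s: 25.1
tcp_pos: [0.5566, -0.1992, 0.1779]
eef_rot: [-180.0, -0.1, 149.3]
contact_force: [-3.5, 5.9, 7.4]
gripper_width: 0.015
gripper_force: 20.0
[2.15893263 1.43037313 0.02697622] [-7.70747780e-01  1.57656857e+01 -1.55241118e+01 -2.33355872e-02
 -5.87691329e+01 -1.19879824e+02]
```

```bash
for k in 1; do python3 -m pendant '[[0,0,0,0,0,0.1],[0,0,0,0,0,0.2]]'|head -1; python3 -c "
from plant import r
print(r.get_state()['moment'])"; done; python3 -m pendant '[[0,0,0,0,0,0.1],[0,0,0,0,0,0.2]]'|head -1; python3 -c "
from plant import r
print(r.get_state()['moment'])
import cv2,numpy as np
s=r.capture('side')[...,::-1]
cv2.imwrite('pics/c9.png',cv2.resize(s[125:195,300:370],(560,560),interpolation=cv2.INTER_CUBIC))"
```

```text
time_s: 25.35
[2.25097417 1.34610032 0.0518037 ]
time_s: 25.6
[2.26384998 1.28989724 0.06392838]
```

View pics/c9.png

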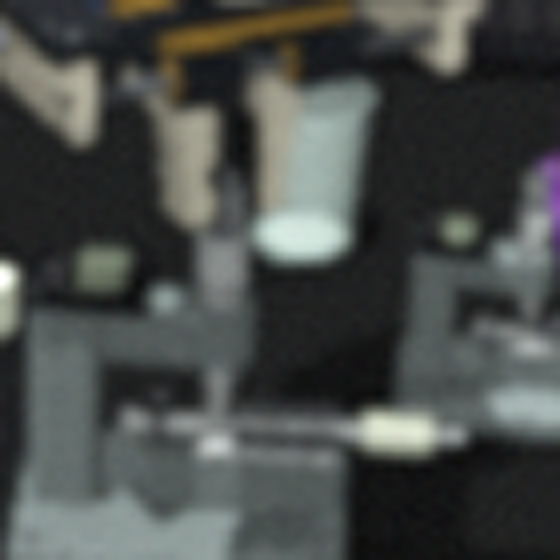

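The fingers grip the knob above the thimble at (225,240). The spindle is down on the rod at (218,410), and the torque holds at about 0.055 N m, so the ratchet is slipping. I'll release and retreat.

```bash
python3 -m pendant '[[0,0,0,0,0,0],[0,0,0,0,0,0],[0,0,0,0,0,0],[0,0,-10,0,0,0],[0,0,-40,0,0,0],[0,0,-80,0,0,0],[0,0,-120,0,0,0],[0,0,-120,0,0,0],[0,0,-120,0,0,0],[0,0,-120,0,0,0]]' 34
python3 -c "
from plant import r
import cv2
s=r.capture('side')[...,::-1]
cv2.imwrite('pics/c10.png',cv2.resize(s[125:195,300:370],(560,560),interpolation=cv2.INTER_CUBIC))"
```

```text
time_s: 26.9
tcp_pos: [0.5568, -0.1994, 0.2967]
eef_rot: [-179.9, -0.1, 126.6]
contact_force: [-0.1, -0.7, -0.6]
gripper_width: 0.0338
gripper_force: 0.0
```

```bash
python3 -c "
from plant import r
print(r.close_job())"
```

```text
the job is handed in; nothing more can be done
None
```

I handed the job in at about 27 s, with no verdict returned: the thick piston was pressed on the end stop at about 5–6 N and the spindle closed on it by the ratchet; its slip is inferred from about 0.055 N m of torque and about 230° of knob turn; the robot is clear, and I viewed 11 pictures, one over the limit of 10.

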